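Set the channel on the drilling rail

ROBOT

A 6-joint arm with a two-finger parallel gripper is mounted at the origin on the work surface. World frame = base frame: x ahead of the robot, y to its left, z up, the work surface at z = 0. Lengths are in m, angles in rad, forces in N, time in s.
With the tool pointing down it reaches from about 0.35 to 0.975 m from the base axis. Payload 4.9 kg.
Tool frame: the origin (TCP) lies on the mounting face of the last link; the fingertips stand 173 mm ahead of it and the grasp point (between the pads) lies 155 mm ahead of it; z points along the fingers, y is the direction in which the jaws open and shut (so a half turn about z gives the same grasp; the last joint's range is limited). The gripper opens to 85 mm and grips with 20 to 120 N. Pads are 22 mm wide; open, the fingers measure 114 mm over their backs; the gripper's body (76 mm by 85 mm) begins 54 mm behind the grasp point. The pads swing forward as they close: fully open they stand 13 mm farther back than shut.
Start: joints at [1.078, 0.053, 1.613, -0, 1.476, -0.119], TCP at [0.228, 0.582, 0.405] pointing down, gripper open.
Joint ranges: [-3.01, 3.01], [-1.01, 2.22], [0.06, 2.58], [-1.02, 4.17], [0.09, 2.62], [-3.14, 3.14]. Speed limits (rad/s): [2.57, 2.57, 3.14, 3.14, 3.14, 3.14].

INTERFACE

Orientations are given as a unit quaternion [w, x, y, z].
In Python, from plant import manip gives the robot as it stands.
- The arm moves only by the tool play_rows, never from a script. Its argument "increments" is a list of rows, each an object with "offset": the shift along the tool's x, y, z in mm, a list of three; "twist": the turn about the tool's z in rad; "grip": the opening, from 0 (shut) to 1 (fully open). In form: [{"offset": [dx, dy, dz], "twist": twist, "grip": grip}, ...]. A call has 1 to 5 rows; each row is the pose to reach, as a shift and turn from the pose commanded when the call began, along the tool's axes at that moment; what a row does not reach only later rows make up. A row lasts 1/12 s, in which the tool goes at most 41.7 mm and 7.16 degrees, less where a joint would pass 70% of its speed; a pose out of reach is approached as far as the arm can. A call with a gripper value outside its range is refused whole. The fingers move at their own pace and stop on an object; the grip force is fixed at half the most. Time passes only in rows, so rows that repeat a pose let the fingers close. It gives the time, the measured TCP pose, the force and the opening at its end, in the units of the state.
- manip.state(): the state, without advancing time (a new reading comes with each control period).
- manip.grab_frame(name): name is "scene" or "top" or "wrist"; returns the picture (400x640x3 uint8, blue, green, red); there is no depth.
- manip.get_calibration(name): a dict with "fx", "fy", "cx", "cy" (pixels), "T" (4x4, takes a point from camera to world coordinates). Camera axes: x right, y down, z forward; pixel columns grow to the right and rows downward; lengths in m; the calibration is good to about 2 mm. A picture is of the moment at which its call begins: read the wrist's pose just before it. get_calibration takes no time and is no camera call; for the wrist camera it gives the pose at the moment of the call.
- manip.job_done(): hands the job in, once; it reports no verdict.
Trained networks look in the newest picture that a camera, given by its name, has taken for a name from the list of things; names that differ only in an ending like _2 or _b are one class to them, and where a whole thing is asked for, a point or a joint stands for the part that bears it (a point fixed in the world has none). Each returns a list of dicts, best first, with "p" (0 to 1); they miss things now and then, are a little off and sometimes report something else, mostly with a low value. They report only what shows in the picture. A call takes as long as a camera call. They do not tell look-alikes from the thing itself.
- manip.boxes_of(query, camera): "xyz" ([x, y, z] in m, in the coordinates of the camera as it stood for that picture, good to about 4 mm: the middle of the surface that is visible of it).
- manip.tip_of(query, camera): "xyz" ([x, y, z] in m, in the coordinates of the camera as it stood for that picture, good to about 4 mm: a listed point, or the origin of a listed thing).
The state is a dict: "time": time; "joint_pos": joint angles; "joint_vel": joint speeds; "joint_efforts": joint torques, N m; "tool_pos": TCP position; "tool_rot": TCP orientation; "contact_force": force on the tool from outside, world axes, zero at the start; "ft_torque": the same for the moment, N m; "gripper_width": opening from 0.0 (shut) to 1.0 (fully open).
Only numpy, scipy, OpenCV 4.12 (cv2) and the standard library are available. Lean on these libraries where they do the work, as an engineer would, in place of code of your own. Each camera call takes 0.05 s, during which the arm holds its last target. There are 200 camera calls.

TASK

Pick up the aluminium channel with the copper-coloured temporary fasteners standing in it and set it down on top of the narrow wooden rail of the yellow drilling stand, open side up, lengthwise along the rail and centred on it. Set it down rather than dropping it, and leave the other two channels where they lie.

Things in the scene. Friction and masses are not known exactly. Their poses are not given: they have to be found in the camera images.
- channel_copper: The one to place: bare U-shaped aluminium channel, 140 long x 40 wide x 36 mm high, walls 3 mm, 0.14 kg, open side up. Origin: centre of its underside; x along its length, y across it, z up. Four copper fasteners, 12 mm thick, stand in it 40 and 58 mm either side of the middle, tops 45 mm above its underside. Grip its free middle across the walls (40 mm).
- channel_black: Bystander: a bare U-shaped aluminium channel, 140 long x 40 wide x 36 mm high, walls 3 mm, 0.14 kg, open side up. Origin: centre of its underside; x along its length, y across it, z up. Like the first, but its fasteners are black.
- channel_blue: Bystander: a U-shaped aluminium channel, 140 long x 40 wide x 36 mm high, walls 3 mm, 0.14 kg, open side up. Origin: centre of its underside; x along its length, y across it, z up. Covered in blue protective film, without fasteners.
- rail_top (a point): Middle of the top face of the rail, 90 mm above the bench. The stand is fixed to the bench: a yellow board 180 x 100 x 20 mm carrying an upright pale hardwood rail 150 long x 30 wide, flat and level on top, with nothing above or beside it. x runs along the rail, y across it, z up. Either way round along the rail is fine.
Mind the look-alikes: they are no part of the job. What is shaped like the channel_copper but pink is not meant.

How it is judged:
By the outcome, as a careful person would: the job done as asked, in the order asked, and still so for the second after the job is handed in, with the robot touching nothing.
It also fails if it takes over 38 s, if anything falls off the work surface, if the arm or the gripper's body presses on something with over 40 N, if the wrist force passes 120 N, or if a joint passes its speed limit or range.

## Working session

There is one attempt and no reset: what is moved stays moved. The work goes in short steps, Python scripts to look and compute and a tool call to move; the robot and the scene stay as the last step left them, time stands still between calls to the robot, and variables do not carry over. Pictures are saved under pics/ and viewed, about 8 in all and at most 12, crops included, and the job is handed in when it is done.

Besides the shell and the picture viewer there is one more tool, called after "Call:" as name(argument=value, ...) on one line, values as JSON. play_rows: Moves the arm, as the interface text tells. Its arguments: {"type":"object","properties":{"increments":{"type":"array"}},"required":["increments"]}

```bash
mkdir -p pics; cat > h.py <<'E'
from plant import manip
import numpy as np, cv2
def show(cam,name):
    im=manip.grab_frame(cam); cv2.imwrite(f'pics/{name}.png',im); return im
def w(cam,p):
    T=np.array(manip.get_calibration(cam)["T"]); return (T@np.r_[p,1])[:3]
def px2w(cam,u,v,z):
    c=manip.get_calibration(cam); T=np.array(c["T"])
    d=T[:3,:3]@[(u-c["cx"])/c["fx"],(v-c["cy"])/c["fy"],1]; o=T[:3,3]
    return o+d*(z-o[2])/d[2]
E
python3 - <<'E'
from h import *
a=show("scene","s0"); b=show("top","t0")
for q in ["channel_copper","rail_top","channel_blue"]:
    for r in manip.tip_of(q,"top")[:5]: print(q,round(r["p"],2),w("top",r["xyz"]).round(3))
s=manip.state();print(s["time"],s["tool_pos"],s["tool_rot"])
E
```

```text
channel_copper 0.88 [0.519 0.298 0.003]
channel_copper 0.74 [0.345 0.221 0.   ]
channel_copper 0.74 [0.698 0.345 0.002]
channel_copper 0.56 [0.352 0.398 0.002]
channel_copper 0.49 [ 0.592  0.156 -0.003]
rail_top 0.76 [ 0.584 -0.207  0.094]
channel_blue 0.56 [0.508 0.011 0.004]
0.25 [0.2281556  0.58172249 0.4041002 ] [-1.47448721e-04  1.85817838e-01  9.82584089e-01 -4.65180400e-04]
```

View pics/t0.png

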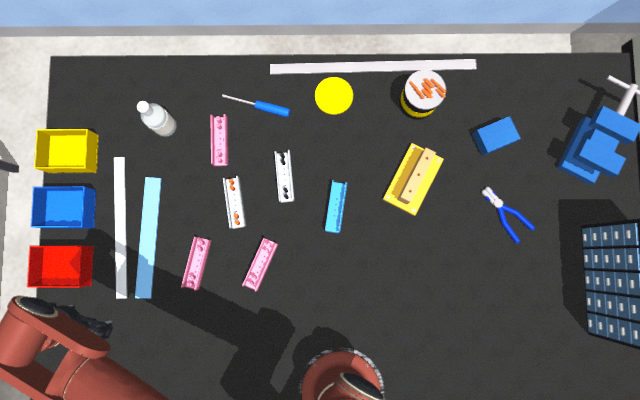

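View pics/s0.png

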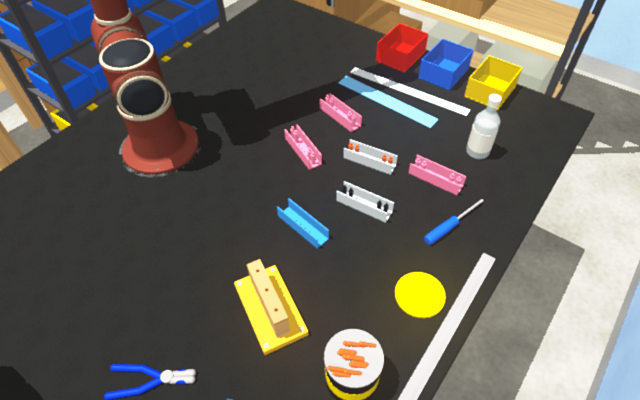

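Top view: the copper-fastener channel is at about (234,203), the black one at (284,176), blue at (336,206), and the rail at (418,177). The pink look-alikes are elsewhere. Next I'll measure the orientation of the copper channel and the rail.

```bash
python3 - <<'E'
from h import *
im=cv2.imread('pics/t0.png').astype(int); b,g,r=im[...,0],im[...,1],im[...,2]
def rect(m,x0,y0,x1,y1,z,n):
    k=np.zeros(m.shape,np.uint8);k[y0:y1,x0:x1]=m[y0:y1,x0:x1]
    ys,xs=np.nonzero(k); pts=np.array([px2w("top",x,y,z)[:2] for x,y in zip(xs,ys)],np.float32)
    R=cv2.minAreaRect(pts); d=pts-pts.mean(0); v=np.linalg.svd(d,full_matrices=0)[2][0]
    print(n,len(xs),R,"pca deg",np.degrees(np.arctan2(v[1],v[0])), pts.mean(0))
rect(im.max(2)>110,217,165,255,240,.036,"copper")
rect(im.max(2)>110,265,140,303,210,.036,"black")
rect((r>120)&(b>70)&(r-b<130),380,135,450,220,.09,"rail")
for p in [(234,203),(418,177)]: print(px2w("top",*p,.03 if p[0]<300 else .09))
c=im[120:240,200:460].astype(np.uint8); cv2.imwrite('pics/c0.png',cv2.resize(c,None,fx=3,fy=3,interpolation=2))
E
```

```text
copper 848 ((0.5360590815544128, 0.2983406186103821), (0.1845155954360962, 0.05151127278804779), 11.936342239379883) pca deg -170.16057 [0.5167171  0.29470754]
black 737 ((0.5905348658561707, 0.15543074905872345), (0.1477348655462265, 0.044189948588609695), 5.516529083251953) pca deg -174.53166 [0.5873201  0.15518726]
rail 818 ((0.5768452286720276, -0.19716192781925201), (0.09044091403484344, 0.17359471321105957), 62.43768310546875) pca deg 152.07094 [ 0.57923746 -0.2017197 ]
[0.51483965 0.29431186 0.03      ]
[ 0.5768347  -0.20561187  0.09      ]
```

View pics/c0.png

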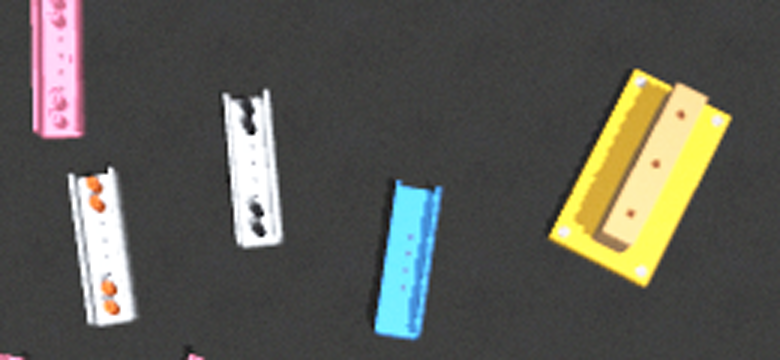

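Copper channel axis is about 7° and the rail about -28° (world yaw). Moving above the channel.

Call:
play_rows(increments=[{"offset": [-40, -17, 0], "twist": -0.1, "grip": 1}, {"offset": [-78, -34, 0], "twist": -0.2, "grip": 1}, {"offset": [-116, -50, 0], "twist": -0.3, "grip": 1}, {"offset": [-154, -66, 0], "twist": -0.4, "grip": 1}, {"offset": [-192, -83, 0], "twist": -0.5, "grip": 1}])

```text
time: 0.67
tool_pos: [0.377, 0.4336, 0.4047]
tool_rot: [0.0, -0.066, 0.998, 0.0]
contact_force: [0.7, 0.6, 0.3]
gripper_width: 1.001
```

```bash
cat >> h.py <<'E'
from scipy.spatial.transform import Rotation as Ro
def rot():
    q=manip.state()["tool_rot"]; return Ro.from_quat([q[1],q[2],q[3],q[0]]).as_matrix()
def go(x,y,z,axisdeg):
    s=manip.state(); R=rot(); d=R.T@(np.array([x,y,z])-s["tool_pos"])
    H=np.degrees(np.arctan2(R[1,0],R[0,0])); t=H-axisdeg; t=(t+90)%180-90
    print("t",round(s["time"],2),"pos",np.round(s["tool_pos"],4),"H",H.round(2),"tilt",R[:,2].round(4),"| offset mm",(d*1000).round(1),"twist",np.radians(t).round(4),"F",np.round(s["contact_force"],1),"grip",round(s["gripper_width"],3))
E
python3 -c "
from h import *
go(.515,.296,.36,7)"
```

```text
t 0.67 pos [0.377  0.4336 0.4047] H -172.45 tilt [ 2.e-04  2.e-04 -1.e+00] | offset mm [-118.8 -154.6   44.7] twist 0.0096 F [0.7 0.6 0.3] grip 1.001
```

Call:
play_rows(increments=[{"offset": [-24, -31, 9], "twist": 0, "grip": 1}, {"offset": [-48, -62, 18], "twist": 0, "grip": 1}, {"offset": [-72, -93, 27], "twist": 0, "grip": 1}, {"offset": [-96, -124, 36], "twist": 0, "grip": 1}, {"offset": [-115, -150, 45], "twist": 0, "grip": 1}])

```text
time: 1.08
tool_pos: [0.5105, 0.2986, 0.3594]
tool_rot: [0.0, -0.062, 0.998, -0.0]
contact_force: [-0.2, 0.3, 0.5]
gripper_width: 1.001
```

Call:
play_rows(increments=[{"offset": [0, 0, 0], "twist": 0, "grip": 1}, {"offset": [0, 0, 0], "twist": 0, "grip": 1}])

```text
time: 1.25
tool_pos: [0.5098, 0.2994, 0.3587]
tool_rot: [-0.001, -0.061, 0.998, -0.0]
contact_force: [-0.3, 0.8, -0.2]
gripper_width: 1.0
```

```bash
python3 - <<'E'
from h import *
go(.515,.296,.36,7)
show("wrist","w1")
for r in manip.tip_of("channel_copper","wrist")[:4]: print(round(r["p"],2),w("wrist",r["xyz"]).round(4))
T=np.array(manip.get_calibration("wrist")["T"]);print(T.round(3))
E
```

```text
t 1.25 pos [0.5098 0.2994 0.3587] H -172.95 tilt [-2.e-03 -5.e-04 -1.e+00] | offset mm [-4.8 -4.  -1.3] twist 0.0009 F [-0.3  0.8 -0.2] grip 1.0
0.67 [ 0.514   0.2952 -0.0035]
0.58 [0.3449 0.2231 0.001 ]
0.56 [0.3473 0.3988 0.0008]
[[-0.126  0.943  0.309  0.429]
 [ 0.992  0.119  0.04   0.292]
 [ 0.001  0.311 -0.95   0.33 ]
 [ 0.     0.     0.     1.   ]]
```

View pics/w1.png

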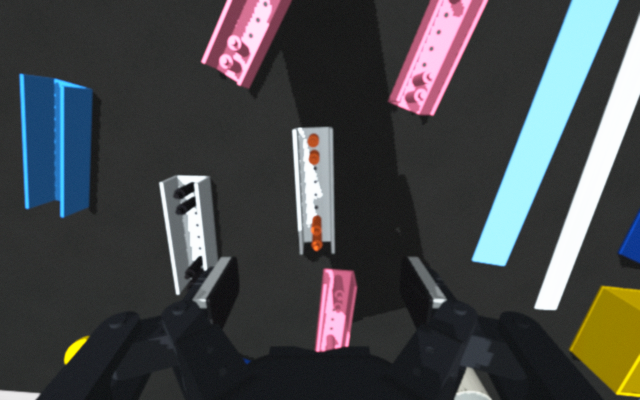

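The wrist view shows the copper channel between the open fingers. Its wall-top corners are at about (293,129), (332,127), (301,252) and (335,252), with black to its left and pinks around it. I'll compute its pose from those corners.

```bash
python3 - <<'E'
from h import *
im=cv2.imread('pics/w1.png'); cv2.imwrite('pics/c1.png',cv2.resize(im[110:270,270:360],None,fx=5,fy=3.7,interpolation=2))
P=[px2w("wrist",u,v,.036)[:2] for u,v in [(293,129),(332,127),(301,252),(335,252)]]
print(np.round(P,4), np.mean(P,0))
for a,b in [(0,2),(1,3)]: print(np.degrees(np.arctan2(*(P[b]-P[a])[::-1])), np.linalg.norm(P[b]-P[a]))
print(px2w("wrist",313,140,.045),px2w("wrist",314,157,.045),px2w("wrist",316,222,.045),px2w("wrist",317,244,.045))
E
```

```text
[[0.4488 0.2677]
 [0.4419 0.3067]
 [0.5861 0.2905]
 [0.5811 0.3299]] [0.51449577 0.29870853]
9.430194917165549 0.1392058507184293
9.482460800350932 0.1411895709657941
[0.45624798 0.28920926 0.045     ] [0.47287811 0.29222859 0.045     ] [0.54293358 0.30292623 0.045     ] [0.56912589 0.30729234 0.045     ]
```

View pics/c1.png

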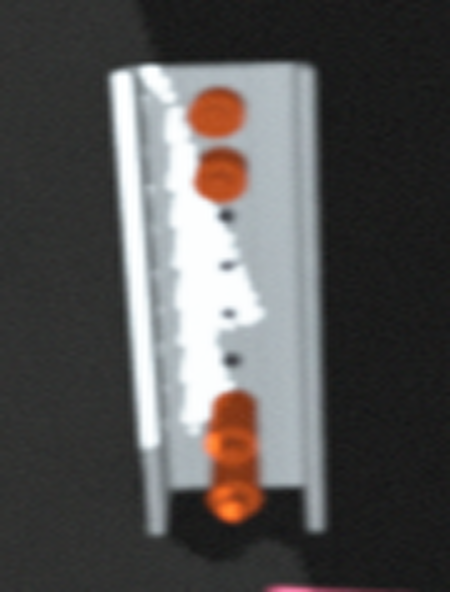

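```bash
python3 -c "
from h import *
go(.5135,.298,.181,9.3)"
```

```text
t 1.35 pos [0.5087 0.3011 0.3599] H -172.76 tilt [-2.e-04  5.e-04 -1.e+00] | offset mm [ -4.3  -3.8 178.9] twist -0.0359 F [ 0.7 -0.8 -0.3] grip 0.999
```

Call:
play_rows(increments=[{"offset": [-4, -3, 20], "twist": -0.036, "grip": 1}, {"offset": [-4, -3, 50], "twist": -0.036, "grip": 1}, {"offset": [-4, -3, 80], "twist": -0.036, "grip": 1}, {"offset": [-4, -3, 105], "twist": -0.036, "grip": 1}, {"offset": [-4, -3, 120], "twist": -0.036, "grip": 1}])

```text
time: 1.77
tool_pos: [0.5113, 0.2993, 0.2369]
tool_rot: [-0.002, -0.082, 0.997, -0.0]
contact_force: [-0.6, 0.3, -0.2]
gripper_width: 0.999
```

Call:
play_rows(increments=[{"offset": [0, 0, 15], "twist": 0, "grip": 1}, {"offset": [0, 0, 30], "twist": 0, "grip": 1}, {"offset": [0, 0, 45], "twist": 0, "grip": 1}, {"offset": [0, 0, 58], "twist": 0, "grip": 1}, {"offset": [0, 0, 58], "twist": 0, "grip": 1}])

```text
time: 2.18
tool_pos: [0.5115, 0.2989, 0.179]
tool_rot: [-0.002, -0.082, 0.997, -0.001]
contact_force: [-0.3, 0.1, -0.1]
gripper_width: 1.004
```

```bash
python3 - <<'E'
from h import *
go(.5135,.298,.181,9.3)
show("wrist","w2")
E
```

```text
t 2.18 pos [0.5115 0.2989 0.179 ] H -170.6 tilt [-0.0044 -0.0017 -1.    ] | offset mm [-1.9 -1.2 -2. ] twist 0.0018 F [-0.3  0.1 -0.1] grip 1.004
```

View pics/w2.png

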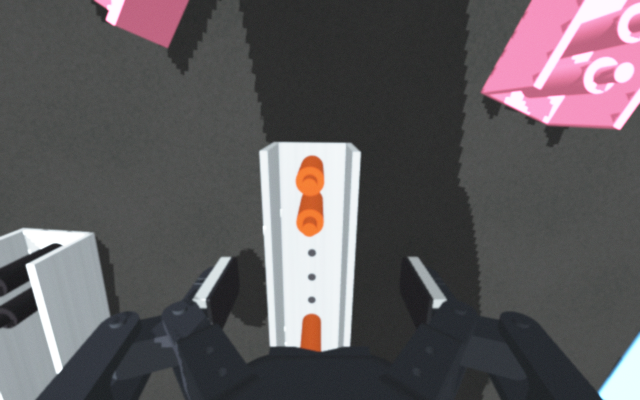

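Wrist view: the channel sits at column ~312 between pads centred at ~320, so it is about 3 mm to the left. I'll check its lengthwise middle, between the 2nd and 3rd holes near row 287.

```bash
python3 - <<'E'
from h import *
for p in [(312,252,.003),(312,276,.003),(312,299,.003),(309,180,.045),(310,224,.045),(261,147,.036),(359,148,.036)]: print(px2w("wrist",*p).round(4))
E
```

```text
[0.5103 0.295  0.003 ]
[0.5263 0.2975 0.003 ]
[0.5425 0.3    0.003 ]
[0.4579 0.2866 0.045 ]
[0.4759 0.2898 0.045 ]
[0.4497 0.2654 0.036 ]
[0.4436 0.3045 0.036 ]
```

Call:
play_rows(increments=[{"offset": [-3.5, -3.2, -1], "twist": 0, "grip": 1}, {"offset": [-3.5, -3.2, -1], "twist": 0, "grip": 0.7}, {"offset": [-3.5, -3.2, -1], "twist": 0, "grip": 0.5}, {"offset": [-3.5, -3.2, -1], "twist": 0, "grip": 0.2}, {"offset": [-3.5, -3.2, -1], "twist": 0, "grip": 0.2}])

```text
time: 2.65
tool_pos: [0.5177, 0.2957, 0.1837]
tool_rot: [0.001, -0.081, 0.997, 0.0]
contact_force: [-5.6, -1.7, 42.5]
gripper_width: 0.459
```

Call:
play_rows(increments=[{"offset": [0, 0, 0], "twist": 0, "grip": 0.2}, {"offset": [0, 0, 0], "twist": 0, "grip": 0.2}, {"offset": [0, 0, 0], "twist": 0, "grip": 0.2}, {"offset": [0, 0, 0], "twist": 0, "grip": 0.2}, {"offset": [0, 0, 0], "twist": 0, "grip": 0.2}])

```text
time: 3.07
tool_pos: [0.5179, 0.2958, 0.1838]
tool_rot: [0.001, -0.081, 0.997, 0.0]
contact_force: [0.5, -0.3, 4.2]
gripper_width: 0.459
```

Call:
play_rows(increments=[{"offset": [0, 0, -15], "twist": 0, "grip": 0.2}, {"offset": [0, 0, -40], "twist": 0, "grip": 0.2}, {"offset": [0, 0, -70], "twist": 0, "grip": 0.2}, {"offset": [0, 0, -100], "twist": 0, "grip": 0.2}, {"offset": [0, 0, -130], "twist": 0, "grip": 0.2}])

```text
time: 3.48
tool_pos: [0.5166, 0.2954, 0.3124]
tool_rot: [-0.001, -0.081, 0.997, -0.0]
contact_force: [0.8, 1.1, -1.1]
gripper_width: 0.46
```

```bash
python3 - <<'E'
from h import *
go(.58,-.205,.33,-28)
show("wrist","w3")
E
```

```text
t 3.48 pos [0.5166 0.2954 0.3124] H -170.7 tilt [-0.0028 -0.0012 -1.    ] | offset mm [  18.3 -504.1  -17.2] twist 0.651 F [ 0.8  1.1 -1.1] grip 0.46
```

View pics/w3.png

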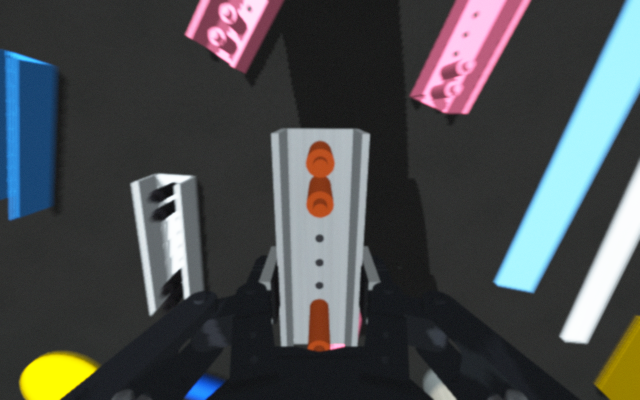

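The channel is held level and centred, with far wall corners at about (272,130) and (369,130). I'll stop short of the rail for a closer look at it.

Call:
play_rows(increments=[{"offset": [0, -15, -15], "twist": 0.06, "grip": 0.2}, {"offset": [0, -45, -25], "twist": 0.15, "grip": 0.2}, {"offset": [0, -80, -35], "twist": 0.25, "grip": 0.2}, {"offset": [0, -115, -40], "twist": 0.35, "grip": 0.2}, {"offset": [0, -150, -40], "twist": 0.45, "grip": 0.2}])

```text
time: 3.95
tool_pos: [0.5415, 0.1464, 0.3533]
tool_rot: [0.001, 0.145, 0.989, 0.0]
contact_force: [0.1, 0.1, -2.4]
gripper_width: 0.457
```

```bash
python3 - <<'E'
from h import *
go(.60,-.08,.35,-28)
h=[px2w("top",200+(x+.5)/3-.5,120+(y+.5)/3-.5,.09) for x,y in [(681,115),(655,163),(630,213)]]
print(np.round(h,4)); d=h[0]-h[2]; print(np.degrees(np.arctan2(d[1],d[0])))
E
```

```text
t 3.95 pos [0.5415 0.1464 0.3533] H 163.28 tilt [ 1.2e-03  1.0e-04 -1.0e+00] | offset mm [-121.1 -200.     3.3] twist 0.1969 F [ 0.1  0.1 -2.4] grip 0.457
[[ 0.6282 -0.23    0.09  ]
 [ 0.5849 -0.2058  0.09  ]
 [ 0.5402 -0.1826  0.09  ]]
-28.298989757930027
```

Call:
play_rows(increments=[{"offset": [-20, -33, 0], "twist": 0.05, "grip": 0.2}, {"offset": [-40, -66, 0], "twist": 0.1, "grip": 0.2}, {"offset": [-60, -100, 2], "twist": 0.15, "grip": 0.2}, {"offset": [-80, -133, 3], "twist": 0.198, "grip": 0.2}, {"offset": [-100, -166, 3], "twist": 0.198, "grip": 0.2}])

```text
time: 4.37
tool_pos: [0.5899, -0.0418, 0.348]
tool_rot: [-0.001, 0.241, 0.97, 0.0]
contact_force: [0.8, 0.5, -1.6]
gripper_width: 0.453
```

Call:
play_rows(increments=[{"offset": [-10, -17, 0], "twist": 0, "grip": 0.2}, {"offset": [-15, -25, 0], "twist": 0, "grip": 0.2}, {"offset": [-15, -25, 0], "twist": 0, "grip": 0.2}, {"offset": [-15, -25, 0], "twist": 0, "grip": 0.2}])

```text
time: 4.7
tool_pos: [0.5916, -0.0686, 0.3488]
tool_rot: [-0.001, 0.241, 0.971, 0.0]
contact_force: [-1.1, 0.3, -1.4]
gripper_width: 0.455
```

```bash
python3 - <<'E'
from h import *
go(.585,-.206,.35,-28.3)
show("wrist","w4")
for r in manip.tip_of("rail_top","wrist")[:4]: print(round(r["p"],2),w("wrist",r["xyz"]).round(4))
for r in manip.tip_of("channel_copper","wrist")[:4]: print(round(r["p"],2),w("wrist",r["xyz"]).round(4))
E
```

```text
t 4.7 pos [ 0.5916 -0.0686  0.3488] H 152.15 tilt [-0.0015  0.0012 -1.    ] | offset mm [ -58.4 -124.6   -1.4] twist 0.0078 F [-1.1  0.3 -1.4] grip 0.455
0.84 [ 0.5825 -0.2076  0.0894]
0.75 [ 0.5917 -0.0693  0.1665]
0.2 [ 5.035e-01  1.040e-02 -5.000e-04]
```

View pics/w4.png

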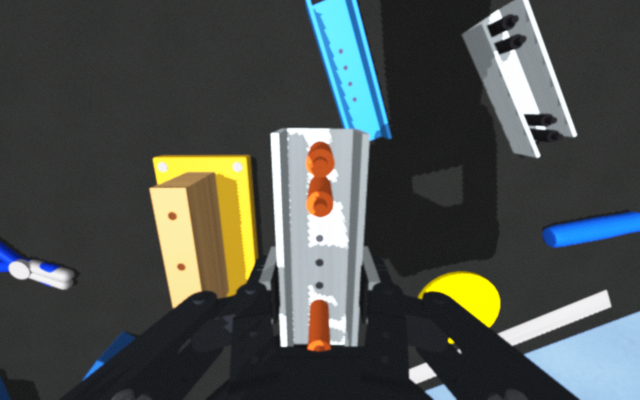

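Wrist view: rail holes at about (172,216) and the middle one at (181,267), with rail end corners at (150,188) and (187,186). The held channel's far corners are at (272,131) and (369,130), and its fastener tops at (320,160) and (320,204).

```bash
python3 - <<'E'
from h import *
s=manip.state();print(s["tool_pos"]); zb=.3495-.1838
a,b=[px2w("wrist",u,v,.09) for u,v in [(172,216),(181,267)]]
print("holes",a.round(4),b.round(4),np.linalg.norm(a-b),np.degrees(np.arctan2(*(a-b)[1::-1])))
e=(px2w("wrist",150,188,.09)+px2w("wrist",187,186,.09))/2
print("end",e.round(4))
ang=np.radians(-28.2);ax=np.array([np.cos(ang),np.sin(ang)])
print("centre from end",e[:2]+ .075*ax, e[:2]-.075*ax)
c=[px2w("wrist",272,131,zb+.036),px2w("wrist",369,130,zb+.036)]
f=[px2w("wrist",320,163,zb+.045),px2w("wrist",320,204,zb+.045)]
print(np.linalg.norm(c[0]-c[1]),np.linalg.norm(f[0]-f[1]))
for q,o in [((c[0]+c[1])/2,.070),(f[0],.058),(f[1],.040)]: print("ch centre",(q[:2]+o*ax).round(4))
E
```

```text
[ 0.59170899 -0.06748186  0.34942415]
holes [ 0.5373 -0.1834  0.09  ] [ 0.5821 -0.2068  0.09  ] 0.050584738481218965 152.42422046062688
end [ 0.5148 -0.1701  0.09  ]
centre from end [ 0.58085167 -0.20557852] [ 0.44865615 -0.1346959 ]
0.03955089542257717 0.01683724240980019
ch centre [ 0.5889 -0.0655]
ch centre [ 0.5886 -0.0655]
ch centre [ 0.5877 -0.0648]
```

Call:
play_rows(increments=[{"offset": [-12, -25, 0], "twist": 0.003, "grip": 0.2}, {"offset": [-28, -58, 0], "twist": 0.003, "grip": 0.2}, {"offset": [-43, -90, 0], "twist": 0.003, "grip": 0.2}, {"offset": [-55, -115, 0], "twist": 0.003, "grip": 0.2}, {"offset": [-61, -127, 0], "twist": 0.003, "grip": 0.2}])

```text
time: 5.27
tool_pos: [0.5865, -0.2112, 0.3499]
tool_rot: [0.0, 0.242, 0.97, -0.0]
contact_force: [-0.3, 0.5, -1.5]
gripper_width: 0.456
```

Call:
play_rows(increments=[{"offset": [0, 0, 10], "twist": 0, "grip": 0.2}, {"offset": [0, 0, 30], "twist": 0, "grip": 0.2}, {"offset": [0, 0, 50], "twist": 0, "grip": 0.2}, {"offset": [0, 0, 62], "twist": 0, "grip": 0.2}, {"offset": [0, 0, 62], "twist": 0, "grip": 0.2}])

```text
time: 5.68
tool_pos: [0.5855, -0.2076, 0.2831]
tool_rot: [-0.004, 0.241, 0.97, 0.001]
contact_force: [-0.9, 0.4, -2.2]
gripper_width: 0.46
```

```bash
python3 - <<'E'
from h import *
go(.585,-.207,.274,-28)
im=show("scene","s5"); t=show("top","t5")
a=cv2.resize(im[220:360,210:330],(480,560),interpolation=2); b=cv2.resize(t[120:225,380:460],(320,420),interpolation=2)
o=np.zeros((560,800,3),np.uint8);o[:,:480]=a;o[:420,480:]=b;cv2.imwrite('pics/c5.png',o)
E
```

```text
t 5.68 pos [ 0.5855 -0.2076  0.2831] H 152.1 tilt [-0.0068  0.0039 -1.    ] | offset mm [0.6 0.3 9.1] twist 0.0017 F [-0.9  0.4 -2.2] grip 0.46
```

View pics/c5.png

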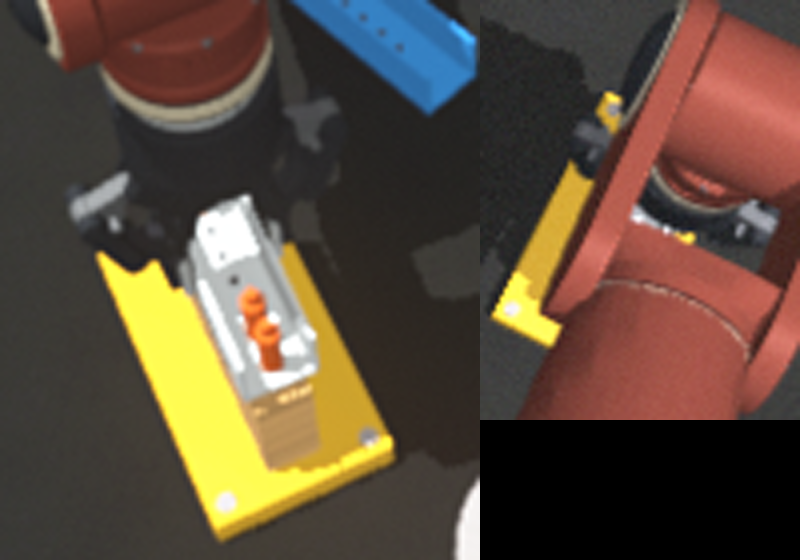

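Scene view: the channel hovers just over the rail and lines up with it (end face around (280,390) in the crop). Lowering gently.

Call:
play_rows(increments=[{"offset": [0, 0, 2], "twist": 0, "grip": 0.2}, {"offset": [0, 0, 4], "twist": 0, "grip": 0.2}, {"offset": [0, 0, 5], "twist": 0, "grip": 0.2}, {"offset": [0, 0, 6], "twist": 0, "grip": 0.2}, {"offset": [0, 0, 6], "twist": 0, "grip": 0.2}])

```text
time: 6.2
tool_pos: [0.5866, -0.2099, 0.2819]
tool_rot: [0.0, 0.242, 0.97, -0.0]
contact_force: [0.2, -0.2, -1.0]
gripper_width: 0.459
```

Call:
play_rows(increments=[{"offset": [0, 0, 1], "twist": 0, "grip": 0.2}, {"offset": [0, 0, 2], "twist": 0, "grip": 0.2}, {"offset": [0, 0, 2], "twist": 0, "grip": 0.2}, {"offset": [0, 0, 2], "twist": 0, "grip": 0.2}])

```text
time: 6.53
tool_pos: [0.5865, -0.2099, 0.2796]
tool_rot: [-0.0, 0.242, 0.97, 0.0]
contact_force: [-0.4, 0.2, -0.2]
gripper_width: 0.454
```

Call:
play_rows(increments=[{"offset": [0, 0, 1], "twist": 0, "grip": 0.2}, {"offset": [0, 0, 2], "twist": 0, "grip": 0.2}, {"offset": [0, 0, 3], "twist": 0, "grip": 0.2}, {"offset": [0, 0, 3], "twist": 0, "grip": 0.2}, {"offset": [0, 0, 3], "twist": 0, "grip": 0.2}])

```text
time: 6.95
tool_pos: [0.5865, -0.2098, 0.2765]
tool_rot: [-0.0, 0.242, 0.97, 0.0]
contact_force: [0.2, -0.6, -1.3]
gripper_width: 0.458
```

Call:
play_rows(increments=[{"offset": [0, 0, 1], "twist": 0, "grip": 0.2}, {"offset": [0, 0, 1], "twist": 0, "grip": 0.2}, {"offset": [0, 0, 1], "twist": 0, "grip": 0.2}])

```text
time: 7.2
tool_pos: [0.5865, -0.2098, 0.2756]
tool_rot: [-0.0, 0.242, 0.97, 0.0]
contact_force: [0.4, -0.1, -1.6]
gripper_width: 0.454
```

Call:
play_rows(increments=[{"offset": [0, 0, 1], "twist": 0, "grip": 0.2}, {"offset": [0, 0, 1], "twist": 0, "grip": 0.2}, {"offset": [0, 0, 1], "twist": 0, "grip": 0.2}])

```text
time: 7.45
tool_pos: [0.5865, -0.2098, 0.2746]
tool_rot: [-0.0, 0.242, 0.97, 0.0]
contact_force: [0.9, 0.3, -1.8]
gripper_width: 0.461
```

Call:
play_rows(increments=[{"offset": [0, 0, 1], "twist": 0, "grip": 0.2}, {"offset": [0, 0, 1], "twist": 0, "grip": 0.2}, {"offset": [0, 0, 1], "twist": 0, "grip": 0.2}])

```text
time: 7.7
tool_pos: [0.5866, -0.2099, 0.2738]
tool_rot: [0.0, 0.242, 0.97, -0.0]
contact_force: [-0.4, 0.1, -0.7]
gripper_width: 0.454
```

Call:
play_rows(increments=[{"offset": [0, 0, 1], "twist": 0, "grip": 0.2}, {"offset": [0, 0, 1], "twist": 0, "grip": 0.2}, {"offset": [0, 0, 1], "twist": 0, "grip": 0.2}])

```text
time: 7.95
tool_pos: [0.5867, -0.2099, 0.2738]
tool_rot: [0.0, 0.242, 0.97, -0.0]
contact_force: [-3.4, 1.1, 5.9]
gripper_width: 0.453
```

```bash
python3 - <<'E'
from h import *
go(.585,-.207,.272,-28)
im=show("scene","s6")
o=np.hstack([cv2.resize(cv2.imread('pics/s5.png')[255:345,250:310],(400,600),interpolation=2),cv2.resize(im[255:345,250:310],(400,600),interpolation=2)]);cv2.imwrite('pics/c6.png',o)
E
```

```text
t 7.95 pos [ 0.5867 -0.2099  0.2738] H 151.99 tilt [ 1.e-04 -2.e-04 -1.e+00] | offset mm [2.8 1.8 1.8] twist -0.0001 F [-3.4  1.1  5.9] grip 0.453
```

View pics/c6.png

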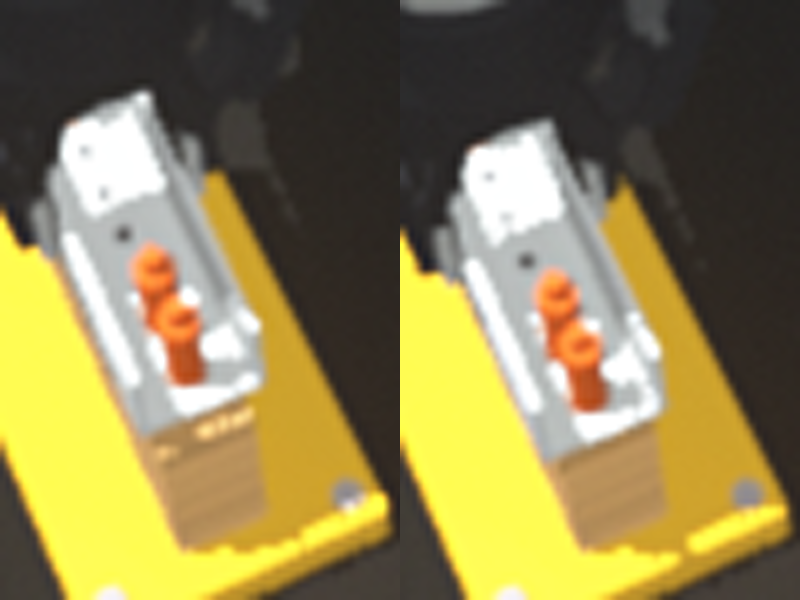

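Contact was felt at z = 0.2738 with about 6 N, as predicted, and the channel is resting on the rail. Releasing, then retreating.

Call:
play_rows(increments=[{"offset": [0, 0, -0.5], "twist": 0, "grip": 0.5}, {"offset": [0, 0, -0.5], "twist": 0, "grip": 0.6}, {"offset": [0, 0, -0.5], "twist": 0, "grip": 0.8}, {"offset": [0, 0, -0.5], "twist": 0, "grip": 0.9}, {"offset": [0, 0, -0.5], "twist": 0, "grip": 0.9}])

```text
time: 8.42
tool_pos: [0.5865, -0.2098, 0.2729]
tool_rot: [-0.0, 0.242, 0.97, 0.0]
contact_force: [0.6, 0.7, -0.3]
gripper_width: 0.898
```

Call:
play_rows(increments=[{"offset": [0, 0, -5], "twist": 0, "grip": 0.9}, {"offset": [0, 0, -15], "twist": 0, "grip": 0.9}, {"offset": [0, 0, -40], "twist": 0, "grip": 0.9}, {"offset": [0, 0, -75], "twist": 0, "grip": 0.9}, {"offset": [0, 0, -110], "twist": 0, "grip": 0.9}])

```text
time: 8.83
tool_pos: [0.5862, -0.2097, 0.3842]
tool_rot: [-0.001, 0.242, 0.97, 0.0]
contact_force: [0.2, 0.6, -0.7]
gripper_width: 0.903
```

Call:
play_rows(increments=[{"offset": [25, 0, -20], "twist": 0, "grip": 0.9}, {"offset": [60, 0, -30], "twist": 0, "grip": 0.9}, {"offset": [95, 0, -40], "twist": 0, "grip": 0.9}, {"offset": [120, 0, -40], "twist": 0, "grip": 0.9}, {"offset": [120, 0, -40], "twist": 0, "grip": 0.9}])

```text
time: 9.25
tool_pos: [0.478, -0.1518, 0.4253]
tool_rot: [0.001, 0.242, 0.97, -0.0]
contact_force: [1.2, -0.8, -0.1]
gripper_width: 0.899
```

```bash
python3 - <<'E'
from h import *
manip.grab_frame("wrist")
go(.585,-.207,.272,-28)
im=show("wrist","w7"); t=show("top","t7")
o=np.zeros((400,800,3),np.uint8);o[:,:480]=im[:,80:560];o[:,480:]=cv2.resize(t[125:225,380:460],(320,400),interpolation=2);cv2.imwrite('pics/c7.png',o)
for r in manip.tip_of("channel_copper","wrist")[:2]: print(round(r["p"],2),w("wrist",r["xyz"]).round(4))
E
```

```text
t 9.3 pos [ 0.4793 -0.1526  0.425 ] H 152.02 tilt [ 0.0029 -0.0014 -1.    ] | offset mm [-118.4    1.5  153.4] twist 0.0003 F [ 0.9 -0.1 -0.4] grip 0.904
```

View pics/c7.png

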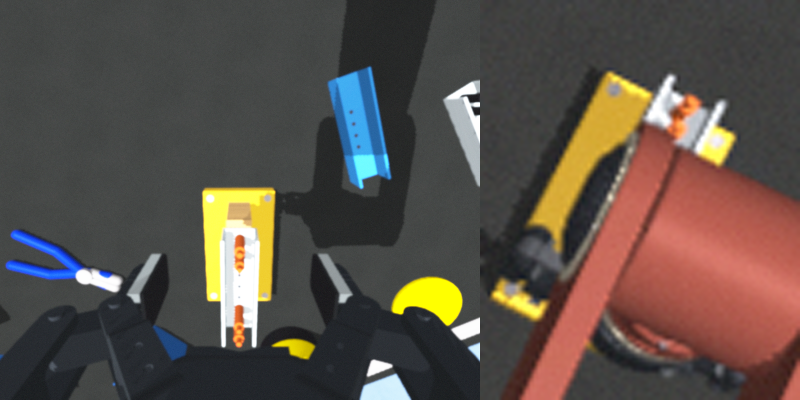

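Wrist view: the channel lies along the rail with wall corners at about crop (222,228), (258,228), (222,346) and (257,346). Board corners are at (203,188), (275,188), (207,300) and (271,300). I'll check the centring numerically.

```bash
python3 - <<'E'
from h import *
f=lambda L,z:np.array([px2w("wrist",u+80,v,z)[:2] for u,v in L])
c=f([(221,229),(259,228),(222,346),(257,346)],.126); b=f([(203,188),(275,188),(206,301),(271,301)],.02)
t=f([(239,248),(239,264),(239,318),(239,338)],.135)
r=f([(229,219),(250,219),(228,205),(251,205)],.09)
ang=np.radians(-28.1);ax=np.array([np.cos(ang),np.sin(ang)]);n=np.array([-ax[1],ax[0]]);C=np.array([.5835,-.2065])
for k,L in [("chan",c),("board",b),("fast",t),("railend",r)]: print(k,"along/across mm",np.round(np.c_[(L-C)@ax,(L-C)@n]*1000,1).tolist(),np.round(L.mean(0),4))
for q in ["channel_copper","rail_top"]:
  for x in manip.tip_of(q,"wrist")[:2]: print(q,round(x["p"],2),w("wrist",x["xyz"]).round(4))
cv2.imwrite('pics/c8.png',cv2.resize(cv2.imread('pics/w7.png')[180:360,270:370],(440,600),interpolation=2))
E
```

```text
chan along/across mm [[-80.1, -20.0], [-81.3, 19.4], [73.0, -21.6], [73.0, 20.6]] [ 0.5799 -0.2051]
board along/across mm [[-95.6, -50.9], [-95.7, 48.2], [89.4, -53.3], [89.2, 49.6]] [ 0.5799 -0.2064]
fast along/across mm [[-62.9, -1.3], [-44.3, -1.3], [24.3, -1.2], [52.3, -1.1]] [ 0.5762 -0.204 ]
railend along/across mm [[-77.2, -12.9], [-77.2, 11.4], [-94.3, -13.9], [-94.3, 12.4]] [ 0.5075 -0.1668]
```

View pics/c8.png

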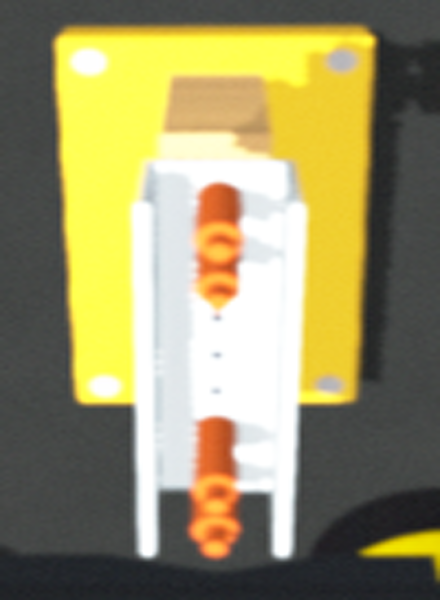

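```bash
python3 - <<'E'
from h import *
f=lambda L,z:np.array([px2w("wrist",270+(x+.5)/4.4-.5,180+(y+.5)/3.3333-.5,z)[:2] for x,y in L])
ang=np.radians(-28.1);ax=np.array([np.cos(ang),np.sin(ang)]);n=np.array([-ax[1],ax[0]]);C=np.array([.5835,-.2065])
for k,L in dict(walltop=f([(143,205),(298,205),(148,556),(284,556)],.126),fast=f([(218,242),(217,286),(216,492),(214,530)],.135),bottomedge=f([(148,160),(297,160)],.09),railend=f([(163,132),(270,132)],.09),railbase=f([(172,77),(265,77)],.02),board=f([(57,36),(375,36),(78,402),(357,402)],.02)).items():
  print(k,np.round(np.c_[(L-C)@ax,(L-C)@n]*1000,1).tolist())
im=cv2.imread('pics/w7.png'); print([(v,im[v,317].tolist()) for v in range(212,236)])
E
```

```text
walltop [[-66.7, -19.1], [-66.7, 17.9], [72.8, -20.1], [72.7, 17.1]]
fast [[-58.5, -1.2], [-43.1, -1.4], [36.3, -1.6], [52.4, -2.1]]
bottomedge [[-66.7, -19.8], [-66.8, 19.8]]
railend [[-77.2, -15.7], [-77.3, 12.5]]
railbase [[-74.7, -15.8], [-74.7, 13.8]]
board [[-92.5, -51.6], [-92.6, 48.0], [87.0, -51.1], [86.9, 48.9]]
[(212, [115, 177, 218]), (213, [115, 177, 219]), (214, [119, 180, 223]), (215, [118, 182, 223]), (216, [114, 179, 220]), (217, [113, 175, 216]), (218, [111, 170, 212]), (219, [137, 206, 239]), (220, [190, 248, 255]), (221, [210, 253, 255]), (222, [214, 254, 255]), (223, [211, 254, 255]), (224, [214, 254, 255]), (225, [214, 254, 255]), (226, [212, 253, 255]), (227, [222, 251, 255]), (228, [250, 253, 254]), (229, [255, 255, 255]), (230, [255, 255, 255]), (231, [255, 255, 255]), (232, [255, 255, 255]), (233, [255, 255, 255]), (234, [250, 251, 254]), (235, [168, 190, 243])]
```

Direct edge comparison shows the channel centred across to about 1 mm. Lengthwise, it sits about 5 mm too far toward the far end: the near-end gap is ~10 mm instead of 5, and the scene view shows the far end nearly flush. I'll regrip, lift slightly and shift it 5 mm.

Call:
play_rows(increments=[{"offset": [-25, 0, 0], "twist": 0, "grip": 1}, {"offset": [-60, 0, 10], "twist": 0, "grip": 1}, {"offset": [-95, 0, 20], "twist": 0, "grip": 1}, {"offset": [-120, 0, 40], "twist": 0, "grip": 1}, {"offset": [-120, 0, 40], "twist": 0, "grip": 1}])

```text
time: 9.97
tool_pos: [0.5891, -0.2118, 0.3765]
tool_rot: [-0.004, 0.242, 0.97, 0.001]
contact_force: [-1.8, -0.5, -2.8]
gripper_width: 0.998
```

Call:
play_rows(increments=[{"offset": [0, 0, 25], "twist": 0, "grip": 1}, {"offset": [0, 0, 55], "twist": 0, "grip": 1}, {"offset": [0, 0, 85], "twist": 0, "grip": 1}, {"offset": [0, 0, 107], "twist": 0, "grip": 1}, {"offset": [0, 0, 107], "twist": 0, "grip": 1}])

```text
time: 10.38
tool_pos: [0.5847, -0.209, 0.2694]
tool_rot: [-0.006, 0.242, 0.97, 0.001]
contact_force: [-0.5, -0.3, -1.1]
gripper_width: 1.001
```

Call:
play_rows(increments=[{"offset": [0, 0, 0], "twist": 0, "grip": 0.7}, {"offset": [0, 0, 0], "twist": 0, "grip": 0.5}, {"offset": [0, 0, 0], "twist": 0, "grip": 0.2}, {"offset": [0, 0, 0], "twist": 0, "grip": 0.2}, {"offset": [0, 0, 0], "twist": 0, "grip": 0.2}])

```text
time: 10.8
tool_pos: [0.5875, -0.2103, 0.2792]
tool_rot: [0.002, 0.242, 0.97, -0.001]
contact_force: [-0.6, 0.4, 1.1]
gripper_width: 0.456
```

Call:
play_rows(increments=[{"offset": [0, 0, 0], "twist": 0, "grip": 0.2}, {"offset": [0, 0, 0], "twist": 0, "grip": 0.2}, {"offset": [0, 0, 0], "twist": 0, "grip": 0.2}])

```text
time: 11.05
tool_pos: [0.5875, -0.2103, 0.2792]
tool_rot: [0.002, 0.242, 0.97, -0.001]
contact_force: [0.6, -0.2, 5.7]
gripper_width: 0.449
```

Call:
play_rows(increments=[{"offset": [0, 0, -4], "twist": 0, "grip": 0.2}, {"offset": [0, 0, -10], "twist": 0, "grip": 0.2}, {"offset": [3, 0, -10], "twist": 0, "grip": 0.2}, {"offset": [5, 0, -10], "twist": 0, "grip": 0.2}, {"offset": [5, 0, -10], "twist": 0, "grip": 0.2}])

```text
time: 11.47
tool_pos: [0.5816, -0.2071, 0.2857]
tool_rot: [-0.001, 0.242, 0.97, 0.0]
contact_force: [0.5, 0.5, -1.9]
gripper_width: 0.453
```

Call:
play_rows(increments=[{"offset": [0, 0, 0], "twist": 0, "grip": 0.2}, {"offset": [0, 0, 0], "twist": 0, "grip": 0.2}, {"offset": [0, 0, 0], "twist": 0, "grip": 0.2}])

```text
time: 11.72
tool_pos: [0.5821, -0.2074, 0.2859]
tool_rot: [-0.0, 0.242, 0.97, 0.0]
contact_force: [0.0, 0.6, -1.4]
gripper_width: 0.455
```

Call:
play_rows(increments=[{"offset": [0, 0, 1], "twist": 0, "grip": 0.2}, {"offset": [0, 0, 3], "twist": 0, "grip": 0.2}, {"offset": [0, 0, 5], "twist": 0, "grip": 0.2}, {"offset": [0, 0, 5], "twist": 0, "grip": 0.2}, {"offset": [0, 0, 5], "twist": 0, "grip": 0.2}])

```text
time: 12.13
tool_pos: [0.582, -0.2075, 0.2808]
tool_rot: [-0.0, 0.242, 0.97, 0.0]
contact_force: [-0.6, -0.2, -0.7]
gripper_width: 0.451
```

Call:
play_rows(increments=[{"offset": [0, 0, 1], "twist": 0, "grip": 0.2}, {"offset": [0, 0, 1], "twist": 0, "grip": 0.2}, {"offset": [0, 0, 1], "twist": 0, "grip": 0.2}])

```text
time: 12.38
tool_pos: [0.5821, -0.2075, 0.2802]
tool_rot: [0.0, 0.242, 0.97, 0.0]
contact_force: [-0.1, -0.1, -2.0]
gripper_width: 0.455
```

Call:
play_rows(increments=[{"offset": [0, 0, 1], "twist": 0, "grip": 0.2}, {"offset": [0, 0, 1], "twist": 0, "grip": 0.2}, {"offset": [0, 0, 1], "twist": 0, "grip": 0.2}])

```text
time: 12.63
tool_pos: [0.5822, -0.2075, 0.2794]
tool_rot: [0.0, 0.242, 0.97, -0.0]
contact_force: [0.0, 0.9, -1.6]
gripper_width: 0.454
```

Call:
play_rows(increments=[{"offset": [0, 0, 1], "twist": 0, "grip": 0.2}, {"offset": [0, 0, 1], "twist": 0, "grip": 0.2}, {"offset": [0, 0, 1], "twist": 0, "grip": 0.2}])

```text
time: 12.88
tool_pos: [0.5823, -0.2075, 0.2792]
tool_rot: [0.0, 0.242, 0.97, -0.0]
contact_force: [-3.2, 1.4, 5.3]
gripper_width: 0.453
```

Call:
play_rows(increments=[{"offset": [0, 0, 0.5], "twist": 0, "grip": 0.2}, {"offset": [0, 0, 0.5], "twist": 0, "grip": 0.2}, {"offset": [0, 0, 0.5], "twist": 0, "grip": 0.2}])

```text
time: 13.13
tool_pos: [0.5823, -0.2075, 0.2792]
tool_rot: [0.0, 0.242, 0.97, -0.0]
contact_force: [-4.0, 2.2, 8.2]
gripper_width: 0.46
```

Contact again at 0.2792. Releasing and retreating to the same viewpoint.

Call:
play_rows(increments=[{"offset": [0, 0, -0.5], "twist": 0, "grip": 0.5}, {"offset": [0, 0, -0.5], "twist": 0, "grip": 0.6}, {"offset": [0, 0, -0.5], "twist": 0, "grip": 0.8}, {"offset": [0, 0, -0.5], "twist": 0, "grip": 0.9}, {"offset": [0, 0, -0.5], "twist": 0, "grip": 0.9}])

```text
time: 13.55
tool_pos: [0.5821, -0.2075, 0.2778]
tool_rot: [-0.0, 0.242, 0.97, 0.0]
contact_force: [-1.0, 1.4, 0.6]
gripper_width: 0.898
```

Call:
play_rows(increments=[{"offset": [0, 0, -5], "twist": 0, "grip": 0.9}, {"offset": [0, 0, -15], "twist": 0, "grip": 0.9}, {"offset": [0, 0, -40], "twist": 0, "grip": 0.9}, {"offset": [0, 0, -75], "twist": 0, "grip": 0.9}, {"offset": [0, 0, -110], "twist": 0, "grip": 0.9}])

```text
time: 13.97
tool_pos: [0.5818, -0.2073, 0.3892]
tool_rot: [-0.001, 0.242, 0.97, 0.0]
contact_force: [1.4, -1.3, -0.5]
gripper_width: 0.901
```

Call:
play_rows(increments=[{"offset": [25, 0, -20], "twist": 0, "grip": 0.9}, {"offset": [60, 0, -30], "twist": 0, "grip": 0.9}, {"offset": [95, 0, -40], "twist": 0, "grip": 0.9}, {"offset": [120, 0, -40], "twist": 0, "grip": 0.9}, {"offset": [120, 0, -40], "twist": 0, "grip": 0.9}])

```text
time: 14.38
tool_pos: [0.4736, -0.1494, 0.4304]
tool_rot: [0.001, 0.242, 0.97, -0.0]
contact_force: [0.9, 0.6, -1.0]
gripper_width: 0.898
```

Call:
play_rows(increments=[{"offset": [0, 0, 0], "twist": 0, "grip": 0.9}, {"offset": [0, 0, 0], "twist": 0, "grip": 0.9}, {"offset": [0, 0, 0], "twist": 0, "grip": 0.9}])

```text
time: 14.63
tool_pos: [0.4767, -0.1515, 0.4285]
tool_rot: [0.0, 0.242, 0.97, -0.0]
contact_force: [0.4, 0.7, 0.2]
gripper_width: 0.9
```

```bash
python3 - <<'E'
from h import *
im=show("wrist","w9"); s=show("scene","s9")
go(.585,-.207,.272,-28)
cv2.imwrite('pics/c9.png',np.hstack([cv2.resize(im[180:360,270:370],(400,600),interpolation=2),cv2.resize(s[245:345,240:306],(400,600),interpolation=2)]))
E
```

```text
t 14.73 pos [ 0.4768 -0.1515  0.4281] H 151.98 tilt [-5.e-04  2.e-04 -1.e+00] | offset mm [-121.6    1.9  156. ] twist -0.0003 F [ 0.2  0.2 -0.4] grip 0.897
```

The picture limit is used up, so I'll check numerically with the edge profile along the rail axis.

```bash
python3 - <<'E'
from h import *
ang=np.radians(-28.1);ax=np.array([np.cos(ang),np.sin(ang)]);n=np.array([-ax[1],ax[0]]);C=np.array([.5835,-.2065])
for f in ["w7","w9"]:
    im=cv2.imread(f'pics/{f}.png'); print(f,[(v,im[v,314:320,0].mean().round(),im[v,314:320,2].mean().round()) for v in range(208,234)])
im=cv2.imread('pics/w9.png').astype(int)
print("row 255 whites", np.flatnonzero(im[260,270:370].min(1)>150)+270)
for q in ["channel_copper","rail_top"]:
    for c in ["wrist","scene"]:
        for x in manip.tip_of(q,c)[:3]: print(q,c,round(x["p"],2),w(c,x["xyz"]).round(4))
for v in range(210,232,3): print(v,round(float((px2w("wrist",317,v,.09)[:2]-C)@ax*1000),1))
E
```

```text
w7 [(208, np.float64(113.0), np.float64(214.0)), (209, np.float64(111.0), np.float64(212.0)), (210, np.float64(113.0), np.float64(214.0)), (211, np.float64(115.0), np.float64(217.0)), (212, np.float64(114.0), np.float64(217.0)), (213, np.float64(116.0), np.float64(219.0)), (214, np.float64(117.0), np.float64(222.0)), (215, np.float64(118.0), np.float64(223.0)), (216, np.float64(115.0), np.float64(220.0)), (217, np.float64(113.0), np.float64(215.0)), (218, np.float64(111.0), np.float64(211.0)), (219, np.float64(136.0), np.float64(239.0)), (220, np.float64(188.0), np.float64(255.0)), (221, np.float64(211.0), np.float64(255.0)), (222, np.float64(214.0), np.float64(255.0)), (223, np.float64(212.0), np.float64(255.0)), (224, np.float64(212.0), np.float64(255.0)), (225, np.float64(212.0), np.float64(255.0)), (226, np.float64(210.0), np.float64(255.0)), (227, np.float64(219.0), np.float64(255.0)), (228, np.float64(249.0), np.float64(253.0)), (229, np.float64(255.0), np.float64(255.0)), (230, np.float64(255.0), np.float64(255.0)), (231, np.float64(255.0), np.float64(255.0)), (232, np.float64
[... 1065 characters left out ...]
), (230, np.float64(253.0), np.float64(253.0)), (231, np.float64(221.0), np.float64(246.0)), (232, np.float64(158.0), np.float64(235.0)), (233, np.float64(117.0), np.float64(231.0))]
row 255 whites [300 301 302 303 304 305 306 307 308 309 310 311 312 313 314 324 325 326
 327 328 329 330 331 332 333 334 335 336 337 338]
channel_copper wrist 0.69 [ 0.5807 -0.2082  0.0872]
channel_copper wrist 0.66 [0.5932 0.1596 0.003 ]
channel_copper scene 0.88 [ 0.3463  0.3944 -0.0021]
channel_copper scene 0.76 [ 0.5844 -0.2143  0.0904]
channel_copper scene 0.65 [0.3399 0.2159 0.0024]
rail_top scene 0.79 [ 0.5824 -0.2104  0.0876]
210 -92.5
213 -88.8
216 -85.1
219 -81.3
222 -77.5
225 -73.7
228 -69.9
231 -66.0
```

```bash
python3 -c "
from plant import manip
print(manip.job_done())"
```

```text
the job is handed in; nothing more can be done
None
```

The copper-fastener channel is on top of the rail, open side up and lengthwise along it, and the job is handed in. The clock stood at about 15 s of the allowed 38 s.

**What I did:** I gripped the channel across its middle walls and lowered it until I felt light contact of about 6 N. The check image showed it about 5 mm off along the rail. I regripped it, lifted it slightly, shifted it 5 mm and set it down again at about 5–8 N. The gripper ended open and clear of everything.

**Last checks:**
- **Along the rail:** the gap from the rail end to the channel end measures about 4 mm, where 5 mm is ideal, so it is centred to about 1 mm.
- **Across the rail:** it was within about 1 mm before the shift, which moved it only lengthwise. I did not measure it again afterwards.
- **Height:** the detector puts the channel's underside at 87–90 mm, against the rail's 90 mm.
- **Bystanders:** I never gripped or went near the other two channels. The detector still reported a channel where the black one was. I did not measure the blue one again.

**Points that disagreed or stayed open:**
- Positions of the rail and channel from the different cameras and the detector differed by a few millimetres, up to about 6 mm.
- When the gripper first closed at pick-up, the wrist sensor briefly read 42 N upward. I took this to be the fingertips or channel pressing on the bench. It is under the 120 N wrist limit, but if it came from the gripper's body it would be just over the 40 N limit, and I could not tell which.
- The 12-picture limit was used up, so the final check after the shift was numerical only.

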